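# Fit a spring-plunger desk caddy to the stapler

## Task

Pull up the red knob of the desk caddy's blue sliding divider, slide the divider out to the hole farthest from the silver fixed stop and let the plunger drop fully home there. Stand the red stapler upright on the cork between stop and divider, lengthwise along them, and let go of it; then pull the knob again and slide the divider back to the hole that leaves the stapler a close fit, the second one counted from the stop, with the plunger fully home. Leave the tape dispenser, mug, hole punch, pen cup and tin where they are.

Things in the scene. Friction and masses are not known exactly. Their poses are not given: they have to be found in the camera images.
- caddy: desk caddy, fixed to the desk: grey base plate 200 x 200 x 8 mm with cork on it. Origin at the centre of its underside, z up; the divider opens along its +y. A steel square tube, 24 x 24 mm, runs along y at x = -75 mm, top 39 mm above the desk, with four holes in its top at y = -44, -12, 20 and 52 mm.
- divider (a joint): place of the blue divider along the caddy's +y, m: 0 at the first hole (start; 12 mm between stop and divider), 0.032 second hole (44 mm wide), 0.064 third (76 mm), 0.096 fourth, farthest (108 mm). Play in a hole about 1.3 mm each way; travel ends at 0.100; sliding friction about 1 N.
- plunger (a joint): lift of the spring plunger, m: 0 fully home (pin 10 mm deep in a hole); above 0.010 the pin clears the tube; travel ends at 0.016. The spring pulls down with 4 N when home, 8 N fully lifted. Let go off a hole, its round tip rides on the tube at 0.010 and drops in when moved over a hole.
- knob (a point): point to grip the red plunger knob: on its upright axis, 80 mm above the desk when home. Knob round, 28 mm wide, from 63 to 96 mm above the desk, rim 31 mm wide near its top; below it a steel neck 18 to 23 mm wide on the blue sleeve. It stands over the middle of the divider's thickness and moves with divider and plunger.
- divider_face (a point): middle of the divider plate's face towards the stop, at the level of the base plate's top. The plate is 8 mm thick, spans x = -58 to 97 mm of the caddy, top 45 mm above the desk; it is one with a blue sleeve (36 x 44 x 36 mm, top 45 mm above the desk) round the tube.
- bay (a point): middle of the silver fixed stop's face (caddy x = 22, y = -60 mm), at the level of the base plate's top. The stop spans x = -50 to 95 mm, top 29 mm above the desk. The bay, floored with cork 8 mm above the desk, extends from it along the caddy's +y to the divider.
- stapler: red and black stapler, 36 x 140 x 54 mm (red arm 32 mm wide, 26 to 54 mm up), about 0.3 kg, standing loose on the desk left or right of the caddy. Origin at the centre of its underside, long axis its y, z up. Grip across the red arm at the middle, about 38 mm above its underside.
- tape_dispenser: black tape dispenser, 42 x 143 x 71 mm, on the other side of the caddy; to be left alone. Origin at the centre of its underside, long axis its y.
- mug: white mug, 85 x 118 x 91 mm, behind the caddy; to be left alone. Origin at its underside
- hole_punch: hole punch, 112 x 120 x 68 mm, behind and left; to be left alone. Origin at its underside
- pen_cup: dark pen cup, 78 x 78 x 152 mm, on the left; to be left alone. Origin at its underside
- clip_tin: round tin with green lid, 65 mm wide, 26 mm high, on the right; to be left alone. Origin at its underside

How it is judged:
By the outcome, as a careful person would: the job done as asked, in the order asked, and still so for the second after the job is handed in, with the robot touching nothing.
It also fails if it takes over 61 s, if anything falls off the work surface, if the arm or the gripper's body presses on something with over 40 N, if the wrist force passes 120 N, or if a joint passes its speed limit or range.

## Robot

A 6-joint arm with a two-finger parallel gripper is mounted at the origin on a cart in front of the work surface, level with it; the furniture and walls round the work are solid. World frame = base frame: x ahead of the robot, y to its left, z up, the work surface at z = 0. Lengths are in m, angles in rad, forces in N, time in s.
With the tool pointing down it reaches from about 0.325 to 0.85 m from the base axis. Payload 15.5 kg.
Tool frame: the origin (TCP) lies midway between the tips of the shut fingers; the grasp point (between the pads) lies 19 mm behind it; z points along the fingers, y is the line along which they close (so a half turn about z gives the same grasp; the last joint's range is limited). The gripper opens to 91 mm and grips with 3 to 60 N. Pads are 32 mm wide; open, the fingers measure 118 mm over their backs; the gripper's body (76 mm by 178 mm) begins 60 mm behind the grasp point.
Start: joints at [-1.288, 0.494, 1.345, -0, 1.302, -0.096], TCP at [0.231, -0.581, 0.214] pointing down, gripper open.
Joint ranges: [-2.91, 2.91], [-0.82, 2.16], [0.22, 2.67], [-1.22, 4.37], [0.12, 2.79], [-3.08, 3.08]. Speed limits (rad/s): [1.89, 1.89, 2.57, 3.01, 3.01, 3.01].

## Interface

Orientations are given as a unit quaternion [w, x, y, z].
In Python, from workcell import arm, imaging gives the robot as it stands.
- The arm moves only by the tool move_arm, never from a script. Its argument "deltas" is a list of rows, each an object with "gripper": the opening, from 0 (shut) to 1 (fully open); "linear": the shift along the tool's x, y, z in cm, a list of three; "dr": the turn, a rotation vector about the tool's x, y, z in rad, a list of three. A call has 1 to 20 rows; each row is the pose to reach, as a shift and turn from the pose commanded when the call began, along the tool's axes at that moment; what a row does not reach only later rows make up. A row lasts 1/12 s, in which the tool goes at most 41.7 mm and 7.16 degrees, less where a joint would pass 70% of its speed; a pose out of reach is approached as far as the arm can. A call with a gripper value outside its range is refused whole. The fingers move at their own pace and stop on an object; "grip_force" is the grip in N (left out, the last holds). Time passes only in rows, so rows that repeat a pose let the fingers close. It gives the time, the measured TCP pose, the force, the opening and the grip force at its end, in the units of the state.
- arm.get_state(): the state, without advancing time (a new reading comes with each control period).
- imaging.capture(name): name is "side" or "top" or "wrist"; returns the picture (400x640x3 uint8, blue, green, red); there is no depth.
- imaging.calibration(name): a dict with "intrinsics" (3x3 intrinsics, pixels), "D" ([k1, k2, p1, p2, k3] as OpenCV has them; the pictures are not rectified), "camera_from_world" (4x4, takes a point from world to camera coordinates). Camera axes: x right, y up, looking along -z (the intrinsics and any distortion apply to the point x, -y, -z); pixel columns grow to the right and rows downward; lengths in m; the calibration is good to about 2 mm. A picture is of the moment at which its call begins: read the wrist's pose just before it. calibration takes no time and is no camera call; for the wrist camera it gives the pose at the moment of the call.
- arm.close_job(): hands the job in; it is judged then, once.
The state is a dict: "time_s": time; "q": joint angles; "joint_velocities": joint speeds; "joint_efforts": joint torques, N m; "tool_pos": TCP position; "orientation": TCP orientation; "contact_force": force on the tool from outside, world axes, zero at the start; "torque": the same for the moment, N m; "grip_width": finger opening in m; "grip_force": force on a finger pad.
Only numpy, scipy, OpenCV 4.12 (cv2) and the standard library are available. Lean on these libraries where they do the work, as an engineer would, in place of code of your own. Each camera call takes 0.05 s, during which the arm holds its last target. There are 200 camera calls.

## Working session

There is one attempt and no reset: what is moved stays moved. The work goes in short steps, Python scripts to look and compute and a tool call to move; the robot and the scene stay as the last step left them, time stands still between calls to the robot, and variables do not carry over. Pictures are saved under pics/ and viewed, at most 10 in all, crops included, and the job is handed in when it is done.

Besides the shell and the picture viewer there is one more tool, called after ">>>" as name([rows], argument=value, ...), one row to a line, values as JSON. move_arm: Moves the arm, as the interface text tells. Its arguments: {"type":"object","properties":{"deltas":{"type":"array","items":{"type":"object","properties":{"gripper":{"type":"number"},"linear":{"type":"array","items":{"type":"number"}},"dr":{"type":"array","items":{"type":"number"}}}}},"grip_force":{"type":"number"}},"required":["deltas"]}

```bash
ls; mkdir -p pics; python3 - <<'E'
from workcell import arm, imaging
import cv2,numpy as np
np.set_printoptions(precision=4,suppress=True)
s=arm.get_state(); print(s)
for n in ["side","top"]:
    im=imaging.capture(n); cv2.imwrite(f"pics/{n}0.png",im)
    c=imaging.calibration(n); print(n,c)
print(imaging.calibration("wrist"))
E
```

```text
pics
{'time_s': 0.0, 'q': array([-1.2875,  0.4942,  1.3461, -0.    ,  1.3025, -0.0955]), 'joint_velocities': array([-0.0018, -0.0004, -0.0009,  0.0006,  0.0007, -0.0013]), 'joint_efforts': array([ -0.    , -87.882 , -38.1855,   0.0707,   0.0533,  -0.0001]), 'tool_pos': array([ 0.231 , -0.5803,  0.2133]), 'orientation': array([-0.0006,  0.9821,  0.1883, -0.0001]), 'contact_force': array([ 0.0886, -0.2729, -0.6595]), 'torque': array([0.0419, 0.0289, 0.022 ]), 'grip_force': 0.0, 'grip_width': 0.09138569207261614}
side {'intrinsics': array([[504.1153,   0.    , 319.0957],
       [  0.    , 504.1153, 207.6788],
       [  0.    ,   0.    ,   1.    ]]), 'D': array([0.0517, 0.    , 0.    , 0.    , 0.    ]), 'camera_from_world': array([[-0.9538, -0.2998,  0.02  ,  0.5788],
       [ 0.1449, -0.4008,  0.9046, -0.1558],
       [-0.2632,  0.8657,  0.4257, -1.5129],
       [ 0.    ,  0.    ,  0.    ,  1.    ]])}
top {'intrinsics': array([[375.1804,   0.    , 317.2613],
       [  0.    , 375.1804, 197.5286],
       [  0.    ,   0.    ,   1.    ]]), 'D': array([-0.0212,  0.    ,  0.    ,  0.    ,  0.    ]), 'camera_from_world': array([[ 0.0236, -0.9996, -0.0179, -0.0471],
       [ 0.9937,  0.0215,  0.1098, -0.6214],
       [-0.1094, -0.0204,  0.9938, -1.1301],
       [ 0.    ,  0.    ,  0.    ,  1.    ]])}
{'intrinsics': array([[282.1808,   0.    , 313.4711],
       [  0.    , 282.1808, 198.7554],
       [  0.    ,   0.    ,   1.    ]]), 'D': array([0.0039, 0.    , 0.    , 0.    , 0.    ]), 'camera_from_world': array([[ 0.3708, -0.9287, -0.0004, -0.6241],
       [ 0.8972,  0.3583, -0.2583,  0.0297],
       [ 0.24  ,  0.0954,  0.9661, -0.3905],
       [ 0.    ,  0.    ,  0.    ,  1.    ]])}
```

View pics/top0.png

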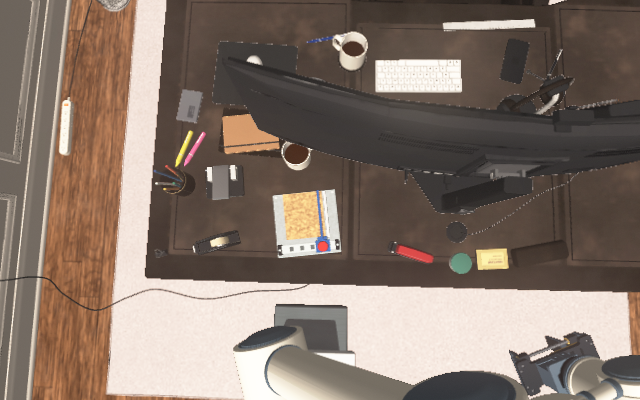

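View pics/side0.png

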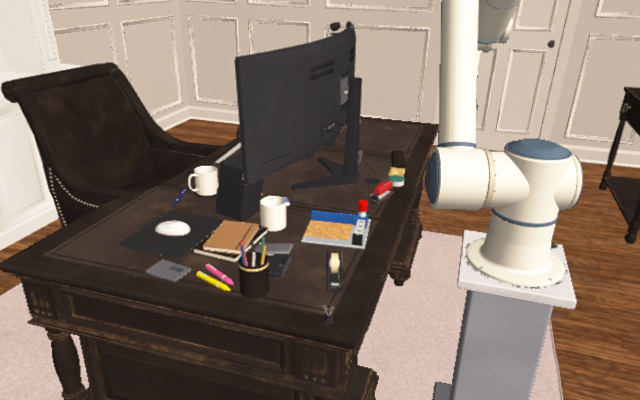

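The top view shows the caddy near (307,224), red knob (323,244), stapler (411,252) to the right, dispenser (217,242), mug (296,155). The stop is to the right of the blue divider, so caddy +y is about world +y. Next I'll measure these points.

```bash
cat > h.py <<'E'
import numpy as np,cv2
from workcell import arm,imaging
np.set_printoptions(precision=4,suppress=True)
def ray(cal,uv):
    p=cv2.undistortPoints(np.float64([[uv]]),cal["intrinsics"],cal["D"])[0,0]
    T=cal["camera_from_world"];R=T[:3,:3]
    d=R.T@np.array([p[0],-p[1],-1.]); return -R.T@T[:3,3],d/np.linalg.norm(d)
def plane(cal,uv,z):
    o,d=ray(cal,uv); return o+d*(z-o[2])/d[2]
def tri(rs):
    A=sum(np.eye(3)-np.outer(d,d) for o,d in rs);b=sum((np.eye(3)-np.outer(d,d))@o for o,d in rs)
    return np.linalg.solve(A,b)
def proj(cal,P):
    T=cal["camera_from_world"];c=T[:3,:3]@np.asarray(P)+T[:3,3]
    return cv2.projectPoints(np.float64([[c[0],-c[1],-c[2]]]),np.zeros(3),np.zeros(3),cal["intrinsics"],cal["D"])[0][0,0]
def blobs(im,lo,hi,amin=15,roi=None):
    h=cv2.cvtColor(im,cv2.COLOR_BGR2HSV)
    m=cv2.inRange(h,lo,hi)
    if lo[0]==0: m|=cv2.inRange(h,(172,lo[1],lo[2]),(180,255,255))
    if roi: k=np.zeros_like(m);k[roi[1]:roi[3],roi[0]:roi[2]]=1;m*=k
    cs,_=cv2.findContours(m,cv2.RETR_EXTERNAL,cv2.CHAIN_APPROX_NONE)
    return [c for c in cs if cv2.contourArea(c)>=amin]
RED=((0,130,80),(8,255,255)); BLUE=((100,120,60),(125,255,255))
E
python3 - <<'E'
from h import *
t=cv2.imread("pics/top0.png");s=cv2.imread("pics/side0.png")
ct=imaging.calibration("top");cs=imaging.calibration("side")
for n,im,roi in (("top",t,(250,170,470,290)),("side",s,(280,160,420,260))):
  for col in("RED","BLUE"):
    for c in blobs(im,*globals()[col],8,roi): 
        print(n,col,cv2.contourArea(c),cv2.boundingRect(c),cv2.minAreaRect(c))
a=cv2.resize(t[180:270,260:440],None,fx=4.4,fy=4.4,interpolation=cv2.INTER_CUBIC)
cv2.imwrite("pics/topz.png",a)
E
```

```text
top RED 315.5 (396, 244, 38, 19) ((414.4500427246094, 253.64999389648438), (37.947330474853516, 9.803060531616211), 18.434946060180664)
top RED 66.0 (318, 241, 10, 10) ((322.5, 245.5), (9.0, 9.0), 90.0)
top BLUE 33.5 (316, 229, 13, 19) ((320.0000305175781, 237.5), (15.495158195495605, 13.597793579101562), 71.56504821777344)
side RED 101.0 (358, 199, 11, 13) ((363.0, 205.0), (12.0, 10.0), 90.0)
side RED 156.5 (373, 181, 20, 14) ((382.1000671386719, 187.20001220703125), (10.28591251373291, 20.57182502746582), 63.43495178222656)
side BLUE 414.0 (311, 210, 57, 15) ((338.85260009765625, 217.24330139160156), (56.30550003051758, 12.21466064453125), 2.6025619506835938)
```

View pics/topz.png

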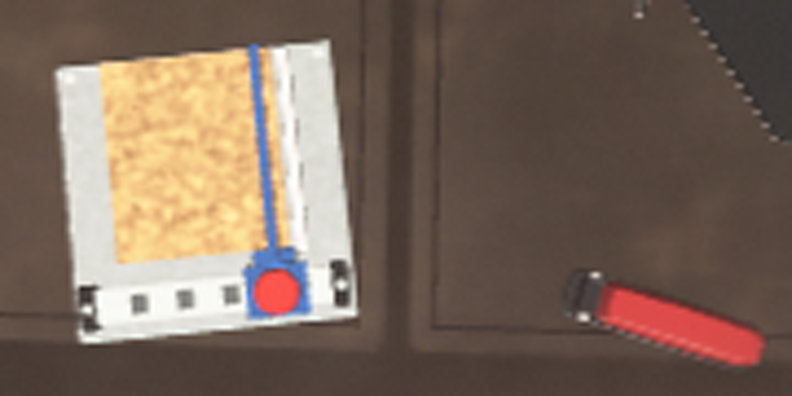

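The zoom shows plate corners at (57,68), (330,41), (356,316), (80,343), the knob at (277,291), and stapler ends at (567,290) and (763,355), with the tube and its holes on the near side.

```bash
python3 - <<'E'
from h import *
ct=imaging.calibration("top");cs=imaging.calibration("side")
z=lambda u,v:(260+(u+.5)/4.4-.5,180+(v+.5)/4.4-.5)
C=[plane(ct,z(*p),.008) for p in((57,68),(330,41),(356,316),(80,343))]
C=np.array(C);print(C)
print("sides",[np.linalg.norm(C[i]-C[i-1]) for i in range(4)],"centre",C.mean(0))
e=np.array([C[0]-C[1],C[3]-C[2]]);print("yaw(+y dir)",np.arctan2(-e[:,0],e[:,1]))
e=np.array([C[0]-C[3],C[1]-C[2]]);print("yaw",np.arctan2(e[:,1],e[:,0]))
print("knob tri",tri([ray(ct,(322.5,245.5)),ray(cs,(363,205))]),plane(ct,(322.5,245.5),.094))
H=[plane(ct,z(x,291+(x-277)*-.0),.039) for x in()]
for h in((139,304),(186,299),(232,295)): print("hole",plane(ct,z(*h),.039))
A=plane(ct,z(567,290),.04);B=plane(ct,z(763,355),.045)
print("stapler",A,B,np.linalg.norm(A-B),(A+B)/2,np.arctan2(*(A-B)[1::-1]))
print("red mid top",plane(ct,(414.45,253.65),.05), plane(cs,(382.1,187.2),.045))
E
```

```text
[[ 0.63    0.1098  0.008 ]
 [ 0.6538 -0.087   0.008 ]
 [ 0.4576 -0.1091  0.008 ]
 [ 0.4338  0.0863  0.008 ]]
sides [np.float64(0.19756182052963256), np.float64(0.1982925467122231), np.float64(0.19749526070838952), np.float64(0.19685954047983129)] centre [ 0.5438 -0.      0.008 ]
yaw(+y dir) [0.1206 0.121 ]
yaw [0.1193 0.1121]
knob tri [ 0.4753 -0.0529  0.0823] [ 0.4761 -0.0528  0.094 ]
hole [0.4632 0.0425 0.039 ]
hole [0.4674 0.01   0.039 ]
hole [ 0.4709 -0.0218  0.039 ]
stapler [ 0.4798 -0.2528  0.04  ] [ 0.4387 -0.386   0.045 ] 0.13938422160319006 [ 0.4593 -0.3194  0.0425] 1.2717097368233017
red mid top [ 0.4574 -0.329   0.05  ] [ 0.4591 -0.3119  0.045 ]
```

Caddy centre is (0.544, 0.000) with yaw 0.119. The predicted knob position (0.4747, -0.0526) agrees with the triangulated one to 1 mm, and the hole spacing fits too. Next: work out the first moves.

```bash
cat >> h.py <<'E'
from scipy.spatial.transform import Rotation as Ro
YAW=0.119;CC=np.array([0.544,0.0])
def cad(x,y,z):
    c,s=np.cos(YAW),np.sin(YAW); return np.array([CC[0]+c*x-s*y,CC[1]+s*x+c*y,z])
def delta(P,ay):
    "tcp target P, tool y at world angle ay (rad), tool down"
    st=arm.get_state();w,*v=st["orientation"];R0=Ro.from_quat([*v,w])
    y=np.array([np.cos(ay),np.sin(ay),0]);z=np.array([0,0,-1.]);R1=Ro.from_matrix(np.c_[np.cross(y,z),y,z])
    print("lin cm",R0.inv().apply(P-st["tool_pos"])*100,"dr",(R0.inv()*R1).as_rotvec(),"tcp",st["tool_pos"],"t",st["time_s"])
AC=YAW-np.pi/2
E
python3 - <<'E'
from h import *
print(cad(-75e-3,-44e-3,.08)); delta(cad(-.075,-.044,.140),AC)
E
```

```text
[ 0.4748 -0.0526  0.08  ]
lin cm [ 42.1603 -40.0158   7.3866] dr [-0.0011  0.      0.2598] tcp [ 0.231  -0.5804  0.2134] t 0.1
```

>>> move_arm([
  {"gripper": 1, "linear": [42.2, -40.0, 7.4], "dr": [0, 0, 0.26]},
  {"gripper": 1, "linear": [42.2, -40.0, 7.4], "dr": [0, 0, 0.26]},
  {"gripper": 1, "linear": [42.2, -40.0, 7.4], "dr": [0, 0, 0.26]},
  {"gripper": 1, "linear": [42.2, -40.0, 7.4], "dr": [0, 0, 0.26]},
  {"gripper": 1, "linear": [42.2, -40.0, 7.4], "dr": [0, 0, 0.26]},
  {"gripper": 1, "linear": [42.2, -40.0, 7.4], "dr": [0, 0, 0.26]},
  {"gripper": 1, "linear": [42.2, -40.0, 7.4], "dr": [0, 0, 0.26]},
  {"gripper": 1, "linear": [42.2, -40.0, 7.4], "dr": [0, 0, 0.26]},
  {"gripper": 1, "linear": [42.2, -40.0, 7.4], "dr": [0, 0, 0.26]},
  {"gripper": 1, "linear": [42.2, -40.0, 7.4], "dr": [0, 0, 0.26]},
  {"gripper": 1, "linear": [42.2, -40.0, 7.4], "dr": [0, 0, 0.26]},
  {"gripper": 1, "linear": [42.2, -40.0, 7.4], "dr": [0, 0, 0.26]},
  {"gripper": 1, "linear": [42.2, -40.0, 7.4], "dr": [0, 0, 0.26]},
  {"gripper": 1, "linear": [42.2, -40.0, 7.4], "dr": [0, 0, 0.26]},
  {"gripper": 1, "linear": [42.2, -40.0, 7.4], "dr": [0, 0, 0.26]},
  {"gripper": 1, "linear": [42.2, -40.0, 7.4], "dr": [0, 0, 0.26]},
  {"gripper": 1, "linear": [42.2, -40.0, 7.4], "dr": [0, 0, 0.26]},
  {"gripper": 1, "linear": [42.2, -40.0, 7.4], "dr": [0, 0, 0.26]},
  {"gripper": 1, "linear": [42.2, -40.0, 7.4], "dr": [0, 0, 0.26]},
  {"gripper": 1, "linear": [42.2, -40.0, 7.4], "dr": [0, 0, 0.26]},
])

```text
time_s: 1.77
tool_pos: [0.475, -0.0541, 0.1401]
orientation: [0.0, 0.998, 0.058, 0.0]
contact_force: [-0.6, -0.4, 0.2]
grip_width: 0.0914
grip_force: 0.0
```

```bash
python3 - <<'E'
from h import *
c=imaging.calibration("wrist");im=imaging.capture("wrist");cv2.imwrite("pics/w1.png",im)
ct=imaging.calibration("top")
for b in blobs(im,*RED,100):
    (u,v),r=cv2.minEnclosingCircle(b);print(cv2.contourArea(b),u,v,r,plane(c,(u,v),.096))
print("proj knob",proj(c,cad(-.075,-.044,.096)))
delta(cad(-.075,-.044,.061),AC)
E
```

```text
1290.5 574.5 243.5 55.43023681640625 [ 0.4773 -0.2697  0.096 ]
1143.0 313.10870361328125 213.36956787109375 20.738021850585938 [ 0.4778 -0.053   0.096 ]
proj knob [312.1543 216.9412]
lin cm [-0.0143 -0.1361  7.9043] dr [ 0.0001 -0.0001 -0.0019] tcp [ 0.475  -0.0539  0.14  ] t 1.8167
```

View pics/w1.png

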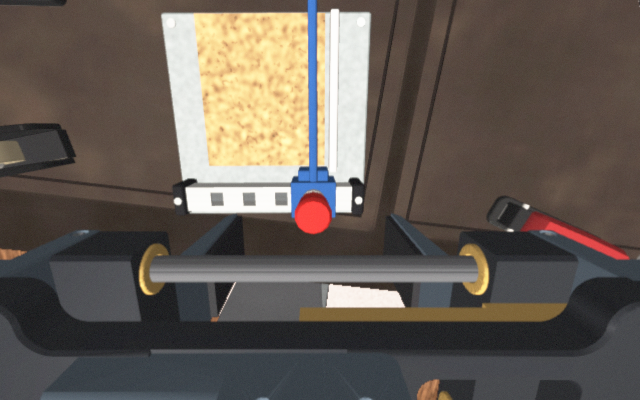

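The wrist view shows the knob centred between the fingers (313,213), within 2 mm of prediction. Descending and gripping.

>>> move_arm([
  {"gripper": 1, "linear": [0.1, -0.1, 3.0], "dr": [0, 0, 0]},
  {"gripper": 1, "linear": [0.1, -0.1, 5.5], "dr": [0, 0, 0]},
  {"gripper": 1, "linear": [0.1, -0.1, 7.0], "dr": [0, 0, 0]},
  {"gripper": 1, "linear": [0.1, -0.1, 7.9], "dr": [0, 0, 0]},
  {"gripper": 0.6, "linear": [0.1, -0.1, 7.9], "dr": [0, 0, 0]},
  {"gripper": 0.2, "linear": [0.1, -0.1, 7.9], "dr": [0, 0, 0]},
  {"gripper": 0.0, "linear": [0.1, -0.1, 7.9], "dr": [0, 0, 0]},
  {"gripper": 0.0, "linear": [0.1, -0.1, 7.9], "dr": [0, 0, 0]},
  {"gripper": 0.0, "linear": [0.1, -0.1, 7.9], "dr": [0, 0, 0]},
  {"gripper": 0.0, "linear": [0.1, -0.1, 7.9], "dr": [0, 0, 0]},
  {"gripper": 0.0, "linear": [0.1, -0.1, 7.9], "dr": [0, 0, 0]},
  {"gripper": 0.0, "linear": [0.1, -0.1, 7.9], "dr": [0, 0, 0]},
], grip_force=40)

```text
time_s: 2.82
tool_pos: [0.4762, -0.0519, 0.0611]
orientation: [0.0, 0.998, 0.059, 0.0]
contact_force: [0.5, 0.1, -1.1]
grip_width: 0.0408
grip_force: 0.0
```

```bash
python3 - <<'E'
from h import *
delta(cad(-.075,.052,.074),AC)
s=arm.get_state();print(s["contact_force"],s["torque"],s["grip_width"],s["grip_force"])
E
```

```text
lin cm [-0.1556 -9.5464 -1.289 ] dr [ 0.0001 -0.0003 -0.0002] tcp [ 0.4762 -0.0519  0.0611] t 2.8167
[ 0.5023  0.1365 -1.1189] [ 0.0017 -0.0046  0.0035] 0.040810151947758916 0.0
```

>>> move_arm([
  {"gripper": 0.0, "linear": [0, 0, 0], "dr": [0, 0, 0]},
  {"gripper": 0.0, "linear": [0, 0, 0], "dr": [0, 0, 0]},
  {"gripper": 0.0, "linear": [0, 0, 0], "dr": [0, 0, 0]},
  {"gripper": 0.0, "linear": [0, 0, 0], "dr": [0, 0, 0]},
  {"gripper": 0.0, "linear": [0, 0, 0], "dr": [0, 0, 0]},
  {"gripper": 0.0, "linear": [0, 0, -0.3], "dr": [0, 0, 0]},
  {"gripper": 0.0, "linear": [0, 0, -0.6], "dr": [0, 0, 0]},
  {"gripper": 0.0, "linear": [0, 0, -0.9], "dr": [0, 0, 0]},
  {"gripper": 0.0, "linear": [0, 0, -1.2], "dr": [0, 0, 0]},
  {"gripper": 0.0, "linear": [0, 0, -1.35], "dr": [0, 0, 0]},
  {"gripper": 0.0, "linear": [0, 0, -1.35], "dr": [0, 0, 0]},
], grip_force=40)

```text
time_s: 3.73
tool_pos: [0.4761, -0.0518, 0.0747]
orientation: [-0.0, 0.998, 0.059, 0.0]
contact_force: [1.4, 0.6, -7.2]
grip_width: 0.0285
grip_force: 40.0
```

```bash
python3 - <<'E'
from h import *
delta(cad(-.075,.052,.074),AC)
s=arm.get_state();print(s["contact_force"],s["torque"],s["grip_width"],s["grip_force"])
c=imaging.calibration("side");im=imaging.capture("side")
for b in blobs(im,*RED,10,(280,160,420,260)): print(cv2.boundingRect(b))
E
```

```text
lin cm [-0.1464 -9.5347  0.0721] dr [-0.0001 -0.0001 -0.0002] tcp [ 0.4761 -0.0518  0.0747] t 3.7333
[ 1.3582  0.6499 -7.2283] [-0.0032 -0.2447 -0.0247] 0.028478204662590777 39.99849624931812
(374, 181, 19, 14)
```

The force, -7.2 N, matches the spring at 13.6 mm lift, so the pin is clear. Sliding to the fourth hole.

>>> move_arm([
  {"gripper": 0.0, "linear": [0, -0.7, 0], "dr": [0, 0, 0]},
  {"gripper": 0.0, "linear": [0, -1.9, 0], "dr": [0, 0, 0]},
  {"gripper": 0.0, "linear": [0, -3.1, 0], "dr": [0, 0, 0]},
  {"gripper": 0.0, "linear": [0, -4.3, 0], "dr": [0, 0, 0]},
  {"gripper": 0.0, "linear": [0, -5.5, 0], "dr": [0, 0, 0]},
  {"gripper": 0.0, "linear": [0, -6.7, 0], "dr": [0, 0, 0]},
  {"gripper": 0.0, "linear": [0, -7.9, 0], "dr": [0, 0, 0]},
  {"gripper": 0.0, "linear": [0, -8.8, 0], "dr": [0, 0, 0]},
  {"gripper": 0.0, "linear": [0, -9.3, 0], "dr": [0, 0, 0]},
  {"gripper": 0.0, "linear": [0, -9.55, 0], "dr": [0, 0, 0]},
  {"gripper": 0.0, "linear": [0, -9.55, 0], "dr": [0, 0, 0]},
  {"gripper": 0.0, "linear": [0, -9.55, 0], "dr": [0, 0, 0]},
  {"gripper": 0.0, "linear": [0, -9.55, 0.4], "dr": [0, 0, 0]},
  {"gripper": 0.0, "linear": [0, -9.55, 0.8], "dr": [0, 0, 0]},
  {"gripper": 0.0, "linear": [0, -9.55, 1.1], "dr": [0, 0, 0]},
  {"gripper": 0.0, "linear": [0, -9.55, 1.35], "dr": [0, 0, 0]},
  {"gripper": 0.0, "linear": [0, -9.55, 1.35], "dr": [0, 0, 0]},
])

```text
time_s: 5.2
tool_pos: [0.4648, 0.0427, 0.0608]
orientation: [0.0, 0.998, 0.059, -0.0]
contact_force: [-4.2, -1.5, 6.8]
grip_width: 0.0287
grip_force: 40.0
```

```bash
python3 - <<'E'
from h import *
delta(cad(-.075,.052,.061),AC)
s=arm.get_state();print(s["contact_force"],s["torque"],s["grip_width"],s["grip_force"])
E
```

```text
lin cm [-0.1441 -0.0217 -0.0156] dr [ 0.0001  0.0002 -0.0005] tcp [0.4648 0.0427 0.0608] t 5.2
[-4.2388 -1.5444  6.7816] [-0.1985  0.6848 -0.0217] 0.028669393312830912 40.00114582479
```

>>> move_arm([
  {"gripper": 0.6, "linear": [0, 0, 0], "dr": [0, 0, 0]},
  {"gripper": 0.6, "linear": [0, 0, 0], "dr": [0, 0, 0]},
  {"gripper": 0.6, "linear": [0, 0, 0], "dr": [0, 0, 0]},
  {"gripper": 0.6, "linear": [0, 0, 0], "dr": [0, 0, 0]},
  {"gripper": 0.6, "linear": [0, 0, -1], "dr": [0, 0, 0]},
  {"gripper": 0.6, "linear": [0, 0, -3], "dr": [0, 0, 0]},
  {"gripper": 0.6, "linear": [0, 0, -6], "dr": [0, 0, 0]},
  {"gripper": 0.6, "linear": [0, 0, -9], "dr": [0, 0, 0]},
  {"gripper": 0.6, "linear": [0, 0, -9], "dr": [0, 0, 0]},
])

```text
time_s: 5.95
tool_pos: [0.4674, 0.0429, 0.1554]
orientation: [0.0, 0.998, 0.059, 0.003]
contact_force: [1.8, 0.2, 1.0]
grip_width: 0.0551
grip_force: 0.0
```

```bash
python3 - <<'E'
from h import *
c=imaging.calibration("wrist");im=imaging.capture("wrist");cv2.imwrite("pics/w2.png",im)
s=imaging.capture("side");sc=imaging.calibration("side")
for b in blobs(s,*RED,10,(280,160,420,260)): print(cv2.boundingRect(b))
cv2.imwrite("pics/side2.png",s)
a=np.hstack([im[0:300,100:500],cv2.resize(s[170:270,270:403],(400,300),interpolation=cv2.INTER_CUBIC)])
cv2.imwrite("pics/c2.png",a)
for z in(.096,.106): print(proj(sc,cad(-.075,.052,z)),proj(c,cad(-.075,.052,z)))
for b in blobs(im,*RED,100):
    (u,v),r=cv2.minEnclosingCircle(b);print(u,v,r,plane(c,(u,v),.096))
delta(np.array([.459,-.319,.16]),-.299)
E
```

```text
(354, 212, 11, 13)
(373, 181, 20, 14)
[359.8978 213.7982] [313.5471 216.0147]
[360.0744 210.877 ] [313.5737 219.7762]
621.240966796875 235.5060272216797 25.640111923217773 [ 0.4777 -0.2265  0.096 ]
313.5 213.0 19.500099182128906 [0.466  0.0431 0.096 ]
lin cm [-4.9494 35.857  -0.8113] dr [ 0.002  -0.0022 -1.153 ] tcp [0.4657 0.0429 0.1519] t 6.05
```

View pics/c2.png

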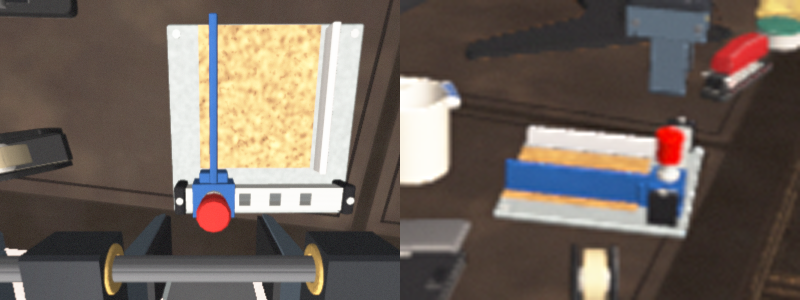

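The divider stands at the fourth hole: wrist view knob (313,213), blue plate at the far end of the cork. Moving above the stapler, and checking the knob height against the start picture.

>>> move_arm([
  {"gripper": 0.8, "linear": [-4.9, 35.9, -1.0], "dr": [0, 0, -1.153]},
  {"gripper": 0.8, "linear": [-4.9, 35.9, -1.0], "dr": [0, 0, -1.153]},
  {"gripper": 0.8, "linear": [-4.9, 35.9, -1.0], "dr": [0, 0, -1.153]},
  {"gripper": 0.8, "linear": [-4.9, 35.9, -1.0], "dr": [0, 0, -1.153]},
  {"gripper": 0.8, "linear": [-4.9, 35.9, -1.0], "dr": [0, 0, -1.153]},
  {"gripper": 0.8, "linear": [-4.9, 35.9, -1.0], "dr": [0, 0, -1.153]},
  {"gripper": 0.8, "linear": [-4.9, 35.9, -1.0], "dr": [0, 0, -1.153]},
  {"gripper": 0.8, "linear": [-4.9, 35.9, -1.0], "dr": [0, 0, -1.153]},
  {"gripper": 0.8, "linear": [-4.9, 35.9, -1.0], "dr": [0, 0, -1.153]},
  {"gripper": 0.8, "linear": [-4.9, 35.9, -1.0], "dr": [0, 0, -1.153]},
  {"gripper": 0.8, "linear": [-4.9, 35.9, -1.0], "dr": [0, 0, -1.153]},
  {"gripper": 0.8, "linear": [-4.9, 35.9, -1.0], "dr": [0, 0, -1.153]},
  {"gripper": 0.8, "linear": [-4.9, 35.9, -1.0], "dr": [0, 0, -1.153]},
  {"gripper": 0.8, "linear": [-4.9, 35.9, -1.0], "dr": [0, 0, -1.153]},
  {"gripper": 0.8, "linear": [-4.9, 35.9, -1.0], "dr": [0, 0, -1.153]},
  {"gripper": 0.8, "linear": [-4.9, 35.9, -1.0], "dr": [0, 0, -1.153]},
])

```text
time_s: 7.38
tool_pos: [0.4588, -0.3182, 0.1608]
orientation: [-0.0, 0.805, 0.594, -0.0]
contact_force: [-0.3, -1.3, -0.4]
grip_width: 0.0729
grip_force: 0.0
```

```bash
python3 - <<'E'
from h import *
sc=imaging.calibration("side")
print("start proj (seen top row 199)",proj(sc,cad(-.075,-.044,.096)),"now (seen 212)",proj(sc,cad(-.075,.052,.096)))
c=imaging.calibration("wrist");im=imaging.capture("wrist");cv2.imwrite("pics/w3.png",im)
for b in blobs(im,*RED,100):
    r=cv2.minAreaRect(b);p=cv2.boxPoints(r);print(r,[plane(c,q,.054)[:2] for q in p],plane(c,r[0],.05))
delta(np.array([.459,-.319,.16]),-.299)
E
```

```text
start proj (seen top row 199) [363.2124 201.2433] now (seen 212) [359.8978 213.7982]
((316.0, 204.0), (102.0, 28.0), 90.0) [array([ 0.4611, -0.2718]), array([ 0.4873, -0.2798]), array([ 0.4569, -0.3846]), array([ 0.428 , -0.3757])] [ 0.4588 -0.3265  0.05  ]
lin cm [-0.052   0.0264  0.0927] dr [-0.0001 -0.0001  0.0002] tcp [ 0.4589 -0.3184  0.1609] t 7.4333
```

View pics/w3.png

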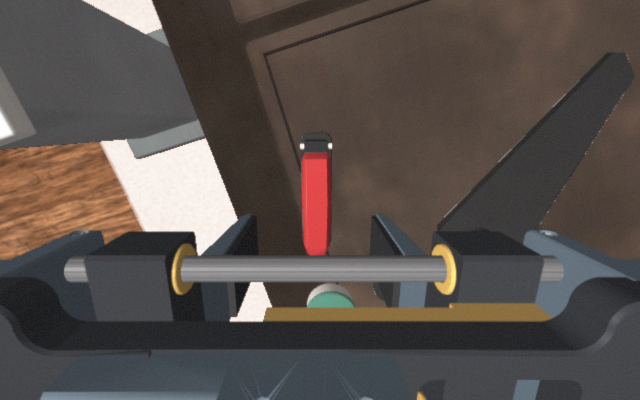

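The wrist view shows the stapler parallel to the fingers, axis at column 316 and front tip at (316,133), so about 2 mm off toward tool +y. The knob height matches the start offset, so it is home.

>>> move_arm([
  {"gripper": 0.8, "linear": [0, 0.2, 4], "dr": [0, 0, 0]},
  {"gripper": 0.8, "linear": [0, 0.2, 8], "dr": [0, 0, 0]},
  {"gripper": 0.8, "linear": [0, 0.2, 11], "dr": [0, 0, 0]},
  {"gripper": 0.8, "linear": [0, 0.2, 13], "dr": [0, 0, 0]},
  {"gripper": 0.8, "linear": [0, 0.2, 13.6], "dr": [0, 0, 0]},
  {"gripper": 0.5, "linear": [0, 0.2, 13.6], "dr": [0, 0, 0]},
  {"gripper": 0.2, "linear": [0, 0.2, 13.6], "dr": [0, 0, 0]},
  {"gripper": 0, "linear": [0, 0.2, 13.6], "dr": [0, 0, 0]},
  {"gripper": 0, "linear": [0, 0.2, 13.6], "dr": [0, 0, 0]},
  {"gripper": 0, "linear": [0, 0.2, 13.6], "dr": [0, 0, 0]},
  {"gripper": 0, "linear": [0, 0.2, 13.6], "dr": [0, 0, 0]},
  {"gripper": 0, "linear": [0, 0.2, 13.6], "dr": [0, 0, 0]},
  {"gripper": 0, "linear": [0, 0.2, 13.6], "dr": [0, 0, 0]},
  {"gripper": 0, "linear": [0, 0.2, 13.6], "dr": [0, 0, 0]},
], grip_force=30)

```text
time_s: 8.6
tool_pos: [0.4609, -0.3201, 0.0255]
orientation: [0.0, 0.805, 0.594, 0.0]
contact_force: [-0.6, 1.1, 7.3]
grip_width: 0.0305
grip_force: 30.0
```

>>> move_arm([
  {"gripper": 0, "linear": [0, 0, -1], "dr": [0, 0, 0]},
  {"gripper": 0, "linear": [0, 0, -3], "dr": [0, 0, 0]},
  {"gripper": 0, "linear": [0, 0, -6], "dr": [0, 0, 0]},
  {"gripper": 0, "linear": [0, 0, -9], "dr": [0, 0, 0]},
  {"gripper": 0, "linear": [0, 0, -12], "dr": [0, 0, 0]},
  {"gripper": 0, "linear": [0, 0, -12], "dr": [0, 0, 0]},
  {"gripper": 0, "linear": [0, 0, -12], "dr": [0, 0, 0]},
])

```text
time_s: 9.18
tool_pos: [0.4612, -0.3204, 0.1467]
orientation: [0.002, 0.805, 0.594, 0.0]
contact_force: [-0.1, -0.3, -2.5]
grip_width: 0.031
grip_force: 30.0
```

```bash
python3 - <<'E'
from h import *
c=imaging.calibration("wrist");st=arm.get_state();im=imaging.capture("wrist");cv2.imwrite("pics/w4.png",im)
print(st["grip_width"],st["contact_force"],st["tool_pos"])
for b in blobs(im,*RED,100):
    r=cv2.minAreaRect(b);print(r,cv2.boundingRect(b))
h=st["tool_pos"][2]
cv2.imwrite("pics/w4c.png",im[60:300,180:460])
delta(cad(.022,-.038,.145),AC)
E
```

```text
0.031048056314578087 [-0.1489 -0.3359 -2.4816] [ 0.4612 -0.3204  0.1467]
((313.0, 294.5), (25.0, 50.0), 90.0) (288, 282, 51, 26)
((312.5, 214.0), (82.0, 53.0), 90.0) (286, 173, 54, 83)
lin cm [30.4429  2.1106  0.0201] dr [ 0.0006 -0.0001  1.1528] tcp [ 0.4605 -0.3198  0.1453] t 9.2333
```

View pics/w4c.png

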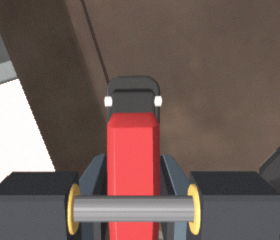

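```bash
python3 - <<'E'
from h import *
c=imaging.calibration("wrist");st=arm.get_state()
R=Ro.from_quat(np.roll(st["orientation"],-1))
for z in(.12,.14,.16,.17): print(z,R.inv().apply(plane(c,(314,136),z)-st["tool_pos"]))
print("red front edge",R.inv().apply(plane(c,(313,173),.165)-st["tool_pos"]))
ct=imaging.calibration("top");print("occl top", proj(ct,st["tool_pos"]))
E
```

```text
0.12 [0.0648 0.0001 0.0252]
0.14 [0.0656 0.0001 0.0052]
0.16 [ 0.0665  0.0001 -0.0148]
0.17 [ 0.0669  0.0001 -0.0248]
red front edge [ 0.0471 -0.0004 -0.0197]
occl top [419.3721 253.7928]
```

```bash
python3 - <<'E'
from h import *
ct=imaging.calibration("top")
for uv in((330,170),(380,180),(440,205)):
  for z in(.1,.3,.5): print(uv,plane(ct,uv,z))
sc=imaging.calibration("side")
for P in((.66,-.05,.1),(.66,-.05,.3),(.66,-.05,.5)): print(proj(sc,P))
delta(cad(.027,-.0375,.145),AC)
E
```

```text
(330, 170) [ 0.6975 -0.0701  0.1   ]
(330, 170) [ 0.6603 -0.0676  0.3   ]
(330, 170) [ 0.6232 -0.0652  0.5   ]
(380, 180) [ 0.6707 -0.2172  0.1   ]
(380, 180) [ 0.6385 -0.1878  0.3   ]
(380, 180) [ 0.6063 -0.1584  0.5   ]
(440, 205) [ 0.6009 -0.3918  0.1   ]
(440, 205) [ 0.5815 -0.3304  0.3   ]
(440, 205) [ 0.5621 -0.269   0.5   ]
[309.0285 192.6251]
[309.7403 134.821 ]
[310.52    70.1713]
lin cm [30.6916  2.5472  0.0203] dr [ 0.0006 -0.0001  1.1528] tcp [ 0.4605 -0.3198  0.1453] t 9.2333
```

View pics/side2.png

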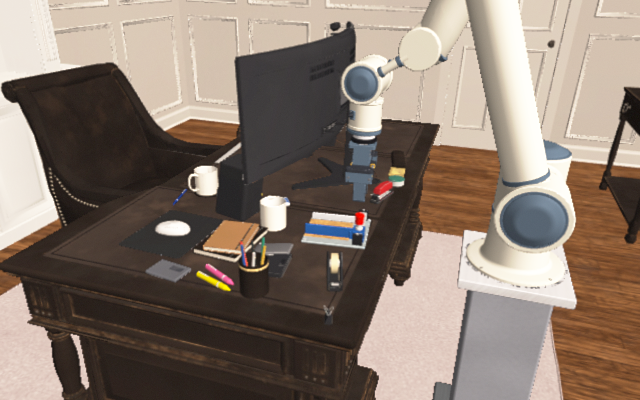

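```bash
python3 - <<'E'
from h import *
ct=imaging.calibration("top");sc=imaging.calibration("side");st=arm.get_state();print(st["q"])
print("BL",tri([ray(ct,(245,90)),ray(sc,(245,180))]),"TL",tri([ray(ct,(230,57)),ray(sc,(237,57))]))
for uv in((310,157),(330,167),(350,172),(380,177)):
  for z in np.arange(.1,.5,.01):
    P=plane(ct,uv,z);u,v=proj(sc,P)
    if v<180-(u-245)*58/107: print(uv,P,(u,v));break
w=imaging.calibration("wrist")["camera_from_world"];print("cam",-w[:3,:3].T@w[:3,3],st["tool_pos"])
E
```

```text
[-0.7135  0.4814  1.5889 -0.      1.0707 -0.4145]
BL [0.8423 0.1503 0.2169] TL [0.8169 0.1197 0.551 ]
(310, 157) [ 0.7023 -0.0165  0.25  ] (np.float64(293.630365599937), np.float64(151.50391099982863))
(330, 167) [ 0.6754 -0.068   0.26  ] (np.float64(306.83848124871344), np.float64(144.70381608353028))
(350, 172) [ 0.6637 -0.1184  0.26  ] (np.float64(315.03854104176577), np.float64(140.65695776007897))
(380, 177) [ 0.6525 -0.1936  0.26  ] (np.float64(324.79778846468093), np.float64(134.77032858481672))
cam [ 0.4818 -0.2498  0.3166] [ 0.4605 -0.3198  0.1453]
```

>>> move_arm([
  {"gripper": 0, "linear": [2, 0.2, 0.5], "dr": [0, 0, 0.1]},
  {"gripper": 0, "linear": [4, 0.4, 1.0], "dr": [0, 0, 0.2]},
  {"gripper": 0, "linear": [6, 0.6, 1.5], "dr": [0, 0, 0.3]},
  {"gripper": 0, "linear": [8, 0.7, 2.0], "dr": [0, 0, 0.4]},
  {"gripper": 0, "linear": [10.5, 0.9, 2.5], "dr": [0, 0, 0.5]},
  {"gripper": 0, "linear": [13, 1.1, 3.0], "dr": [0, 0, 0.6]},
  {"gripper": 0, "linear": [15.5, 1.3, 3.5], "dr": [0, 0, 0.7]},
  {"gripper": 0, "linear": [18, 1.5, 4.0], "dr": [0, 0, 0.8]},
  {"gripper": 0, "linear": [20.5, 1.7, 4.5], "dr": [0, 0, 0.9]},
  {"gripper": 0, "linear": [23, 1.9, 4.5], "dr": [0, 0, 1.0]},
  {"gripper": 0, "linear": [25.5, 2.1, 4.5], "dr": [0, 0, 1.07]},
  {"gripper": 0, "linear": [28, 2.3, 4.5], "dr": [0, 0, 1.12]},
  {"gripper": 0, "linear": [29.7, 2.5, 4.5], "dr": [0, 0, 1.153]},
  {"gripper": 0, "linear": [30.7, 2.55, 4.5], "dr": [0, 0, 1.153]},
  {"gripper": 0, "linear": [30.7, 2.55, 4.5], "dr": [0, 0, 1.153]},
  {"gripper": 0, "linear": [30.7, 2.55, 4.5], "dr": [0, 0, 1.153]},
])

```text
time_s: 10.57
tool_pos: [0.5747, -0.0341, 0.099]
orientation: [-0.0, 0.998, 0.06, -0.001]
contact_force: [-0.0, -0.8, -2.9]
grip_width: 0.0307
grip_force: 30.0
```

```bash
python3 - <<'E'
from h import *
delta(cad(.027,-.0375,.034),AC)
st=arm.get_state();print(st["contact_force"],st["grip_width"])
im=imaging.capture("wrist");cv2.imwrite("pics/w5.png",im[0:330,120:520])
E
```

```text
lin cm [0.0665 0.0045 6.5035] dr [-0.0003  0.0017  0.0018] tcp [ 0.5747 -0.0341  0.099 ] t 10.5667
[-0.0498 -0.8454 -2.9201] 0.030664039722806583
```

View pics/w5.png

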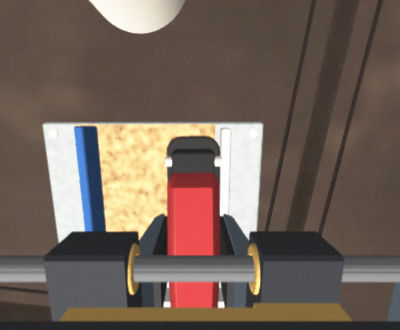

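The stapler is held straight over the bay beside the white stop (crop 225,130), with the divider at (88,130) and the stapler tip clear of the mug. Lowering.

>>> move_arm([
  {"gripper": 0, "linear": [0.05, 0, 2], "dr": [0, 0, 0]},
  {"gripper": 0, "linear": [0.05, 0, 4], "dr": [0, 0, 0]},
  {"gripper": 0, "linear": [0.05, 0, 5.4], "dr": [0, 0, 0]},
  {"gripper": 0, "linear": [0.05, 0, 6.0], "dr": [0, 0, 0]},
  {"gripper": 0, "linear": [0.05, 0, 6.3], "dr": [0, 0, 0]},
  {"gripper": 0, "linear": [0.05, 0, 6.5], "dr": [0, 0, 0]},
  {"gripper": 0, "linear": [0.05, 0, 6.5], "dr": [0, 0, 0]},
  {"gripper": 0, "linear": [0.05, 0, 6.5], "dr": [0, 0, 0]},
])

```text
time_s: 11.28
tool_pos: [0.5763, -0.0342, 0.0356]
orientation: [0.0, 0.998, 0.059, 0.0]
contact_force: [0.2, 0.4, -1.7]
grip_width: 0.0306
grip_force: 30.0
```

>>> move_arm([
  {"gripper": 0, "linear": [0, 0, 0.15], "dr": [0, 0, 0]},
  {"gripper": 0, "linear": [0, 0, 0.15], "dr": [0, 0, 0]},
  {"gripper": 0, "linear": [0, 0, 0.15], "dr": [0, 0, 0]},
])

```text
time_s: 11.53
tool_pos: [0.5761, -0.034, 0.0337]
orientation: [0.0, 0.998, 0.059, 0.0]
contact_force: [-0.6, -0.5, -1.9]
grip_width: 0.0305
grip_force: 30.0
```

```bash
python3 - <<'E'
from h import *
delta(cad(.027,-.0375,.034),AC)
c=imaging.calibration("wrist");im=imaging.capture("wrist")
cv2.imwrite("pics/w6.png",im[0:330,120:520])
# predicted edges: stop top face edges, divider face, at caddy x=.07
for n,P in(("stopface",cad(.08,-.060,.029)),("divtop",cad(.08,.048,.045)),("stap front",cad(.09,-.038,.035))): print(n,proj(c,P)-[120,0])
E
```

```text
lin cm [-0.0806 -0.0038 -0.0311] dr [ 0.0001 -0.0004 -0.    ] tcp [ 0.5761 -0.034   0.0337] t 11.5333
stopface [230.4665 157.3728]
divtop [ 43.1874 160.4543]
stap front [195.1684 141.5482]
```

View pics/w6.png

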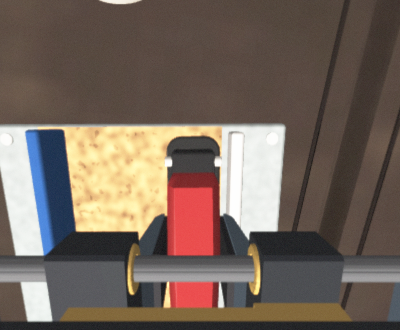

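The stapler sits straight beside the stop: its right edge is at 221 and the stop face at 229, so a few mm of gap. Seating it.

>>> move_arm([
  {"gripper": 0, "linear": [0, 0, 0.1], "dr": [0, 0, 0]},
  {"gripper": 0, "linear": [0, 0, 0.15], "dr": [0, 0, 0]},
  {"gripper": 0, "linear": [0, 0, 0.15], "dr": [0, 0, 0]},
])

```text
time_s: 11.83
tool_pos: [0.5761, -0.034, 0.0334]
orientation: [0.0, 0.998, 0.059, 0.001]
contact_force: [-6.5, 0.7, 25.9]
grip_width: 0.0306
grip_force: 30.0
```

>>> move_arm([
  {"gripper": 0, "linear": [0, 0, -0.1], "dr": [0, 0, 0]},
  {"gripper": 0, "linear": [0, 0, -0.1], "dr": [0, 0, 0]},
  {"gripper": 0.52, "linear": [0, 0, -0.1], "dr": [0, 0, 0]},
  {"gripper": 0.52, "linear": [0, 0, -0.1], "dr": [0, 0, 0]},
  {"gripper": 0.52, "linear": [0, 0, -0.1], "dr": [0, 0, 0]},
  {"gripper": 0.52, "linear": [0, 0, -0.1], "dr": [0, 0, 0]},
  {"gripper": 0.52, "linear": [0, 0, -1], "dr": [0, 0, 0]},
  {"gripper": 0.52, "linear": [0, 0, -3], "dr": [0, 0, 0]},
  {"gripper": 0.52, "linear": [0, 0, -6], "dr": [0, 0, 0]},
  {"gripper": 0.52, "linear": [0, 0, -9], "dr": [0, 0, 0]},
  {"gripper": 0.52, "linear": [0, 0, -10.5], "dr": [0, 0, 0]},
  {"gripper": 0.52, "linear": [0, 0, -10.5], "dr": [0, 0, 0]},
  {"gripper": 0.52, "linear": [0, 0, -10.5], "dr": [0, 0, 0]},
])

```text
time_s: 12.92
tool_pos: [0.5764, -0.0341, 0.1381]
orientation: [0.0, 0.998, 0.059, 0.001]
contact_force: [-0.4, 0.4, -0.8]
grip_width: 0.0473
grip_force: 0.0
```

```bash
python3 - <<'E'
from h import *
c=imaging.calibration("wrist");im=imaging.capture("wrist");cv2.imwrite("pics/w7.png",im[0:330,120:520])
for b in blobs(im,*RED,100): print(cv2.minAreaRect(b),cv2.boundingRect(b),plane(c,cv2.minAreaRect(b)[0],.06))
print(cad(.022,-.038,.06))
delta(cad(-.075,.052,.14),AC)
delta(cad(-.075,.052,.061),AC)
E
```

```text
((313.0, 205.0), (100.0, 32.0), 90.0) (297, 155, 33, 101) [ 0.5765 -0.0332  0.06  ]
[ 0.5704 -0.0351  0.06  ]
lin cm [-10.2499  -8.9474  -0.3039] dr [ 0.     -0.0001 -0.0002] tcp [ 0.5757 -0.034   0.137 ] t 12.9667
lin cm [-10.2507  -8.9475   7.5961] dr [ 0.     -0.0001 -0.0002] tcp [ 0.5757 -0.034   0.137 ] t 12.9667
```

View pics/w7.png

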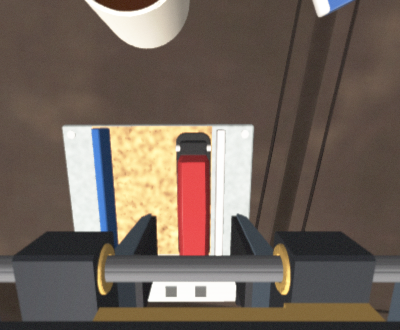

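The stapler stands free, upright and parallel (crop columns 178–210, stop at 217). I've now viewed 11 pictures, one over the limit, so from here I use only numbers. Back to the knob.

>>> move_arm([
  {"gripper": 0.7, "linear": [-3, -2.6, -0.3], "dr": [0, 0, 0]},
  {"gripper": 0.7, "linear": [-6, -5.2, -0.3], "dr": [0, 0, 0]},
  {"gripper": 0.7, "linear": [-8.5, -7.6, -0.3], "dr": [0, 0, 0]},
  {"gripper": 0.7, "linear": [-10.1, -8.9, -0.3], "dr": [0, 0, 0]},
  {"gripper": 0.7, "linear": [-10.1, -8.9, -0.3], "dr": [0, 0, 0]},
  {"gripper": 0.7, "linear": [-10.1, -8.9, 0], "dr": [0, 0, 0]},
  {"gripper": 0.7, "linear": [-10.1, -8.9, 3], "dr": [0, 0, 0]},
  {"gripper": 0.7, "linear": [-10.1, -8.9, 5.5], "dr": [0, 0, 0]},
  {"gripper": 0.7, "linear": [-10.1, -8.9, 7], "dr": [0, 0, 0]},
  {"gripper": 0.7, "linear": [-10.1, -8.9, 7.6], "dr": [0, 0, 0]},
  {"gripper": 0.4, "linear": [-10.1, -8.9, 7.6], "dr": [0, 0, 0]},
  {"gripper": 0.2, "linear": [-10.1, -8.9, 7.6], "dr": [0, 0, 0]},
  {"gripper": 0, "linear": [-10.1, -8.9, 7.6], "dr": [0, 0, 0]},
  {"gripper": 0, "linear": [-10.1, -8.9, 7.6], "dr": [0, 0, 0]},
  {"gripper": 0, "linear": [-10.1, -8.9, 7.6], "dr": [0, 0, 0]},
  {"gripper": 0, "linear": [-10.1, -8.9, 7.6], "dr": [0, 0, 0]},
  {"gripper": 0, "linear": [-10.1, -8.9, 7.6], "dr": [0, 0, 0]},
  {"gripper": 0, "linear": [-10.1, -8.9, 7.6], "dr": [0, 0, 0]},
  {"gripper": 0, "linear": [-10.1, -8.9, 7.6], "dr": [0, 0, 0]},
], grip_force=40)

```text
time_s: 14.55
tool_pos: [0.4656, 0.0424, 0.0615]
orientation: [0.0, 0.998, 0.059, 0.001]
contact_force: [-0.9, -0.1, 7.7]
grip_width: 0.0288
grip_force: 40.0
```

>>> move_arm([
  {"gripper": 0, "linear": [0, 0, -0.4], "dr": [0, 0, 0]},
  {"gripper": 0, "linear": [0, 0, -0.8], "dr": [0, 0, 0]},
  {"gripper": 0, "linear": [0, 0, -1.1], "dr": [0, 0, 0]},
  {"gripper": 0, "linear": [0, 0, -1.35], "dr": [0, 0, 0]},
  {"gripper": 0, "linear": [0, 0, -1.35], "dr": [0, 0, 0]},
  {"gripper": 0, "linear": [0, 0, -1.35], "dr": [0, 0, 0]},
])

```text
time_s: 15.05
tool_pos: [0.4654, 0.0424, 0.0745]
orientation: [0.0, 0.998, 0.059, 0.0]
contact_force: [4.8, -0.8, -8.1]
grip_width: 0.0286
grip_force: 40.0
```

```bash
python3 - <<'E'
from h import *
delta(cad(-.075,-.012,.061),AC); print(arm.get_state()["contact_force"])
E
```

```text
lin cm [-0.1943  6.3437  1.3549] dr [ 0.0001 -0.0006 -0.0003] tcp [0.4654 0.0424 0.0745] t 15.05
[ 4.8402 -0.8302 -8.1016]
```

>>> move_arm([
  {"gripper": 0, "linear": [0, 0.6, 0], "dr": [0, 0, 0]},
  {"gripper": 0, "linear": [0, 1.4, 0], "dr": [0, 0, 0]},
  {"gripper": 0, "linear": [0, 2.2, 0], "dr": [0, 0, 0]},
  {"gripper": 0, "linear": [0, 3.0, 0], "dr": [0, 0, 0]},
  {"gripper": 0, "linear": [0, 3.8, 0], "dr": [0, 0, 0]},
  {"gripper": 0, "linear": [0, 4.6, 0], "dr": [0, 0, 0]},
  {"gripper": 0, "linear": [0, 5.2, 0], "dr": [0, 0, 0]},
  {"gripper": 0, "linear": [0, 5.7, 0], "dr": [0, 0, 0]},
  {"gripper": 0, "linear": [0, 6.1, 0], "dr": [0, 0, 0]},
  {"gripper": 0, "linear": [0, 6.35, 0], "dr": [0, 0, 0]},
  {"gripper": 0, "linear": [0, 6.35, 0], "dr": [0, 0, 0]},
  {"gripper": 0, "linear": [0, 6.35, 0], "dr": [0, 0, 0]},
])

```text
time_s: 16.05
tool_pos: [0.4729, -0.0203, 0.0743]
orientation: [-0.0, 0.998, 0.059, 0.0]
contact_force: [5.8, 6.1, -6.9]
grip_width: 0.0289
grip_force: 40.0
```

```bash
python3 - <<'E'
from h import *
delta(cad(-.075,-.012,.061),AC); print(arm.get_state()["contact_force"])
E
```

```text
lin cm [-0.1993  0.0284  1.3253] dr [-0.0008 -0.0005 -0.0008] tcp [ 0.4729 -0.0203  0.0743] t 16.05
[ 5.8348  6.1099 -6.8801]
```

>>> move_arm([
  {"gripper": 0, "linear": [-0.1, 0.05, 0], "dr": [0, 0, 0]},
  {"gripper": 0, "linear": [-0.1, 0.05, 0.4], "dr": [0, 0, 0]},
  {"gripper": 0, "linear": [-0.1, 0.05, 0.8], "dr": [0, 0, 0]},
  {"gripper": 0, "linear": [-0.1, 0.05, 1.1], "dr": [0, 0, 0]},
  {"gripper": 0, "linear": [-0.1, 0.05, 1.3], "dr": [0, 0, 0]},
  {"gripper": 0, "linear": [-0.1, 0.05, 1.3], "dr": [0, 0, 0]},
  {"gripper": 0, "linear": [-0.1, 0.05, 1.3], "dr": [0, 0, 0]},
])

```text
time_s: 16.63
tool_pos: [0.4728, -0.0207, 0.0616]
orientation: [-0.0, 0.998, 0.059, 0.001]
contact_force: [8.7, 9.6, -2.4]
grip_width: 0.0288
grip_force: 40.0
```

```bash
python3 - <<'E'
from h import *
delta(cad(-.075,-.012,.061),AC); s=arm.get_state();print(s["contact_force"],s["torque"])
E
```

```text
lin cm [-0.1892 -0.0132  0.063 ] dr [-0.0005 -0.0022 -0.0006] tcp [ 0.4728 -0.0207  0.0616] t 16.6333
[ 8.6653  9.5502 -2.3889] [ 1.6438 -1.3072  0.029 ]
```

>>> move_arm([
  {"gripper": 0, "linear": [-0.1, -0.05, 0], "dr": [0, 0, 0]},
  {"gripper": 0, "linear": [-0.1, -0.05, 0.1], "dr": [0, 0, 0]},
  {"gripper": 0, "linear": [-0.1, -0.05, 0.1], "dr": [0, 0, 0]},
])

```text
time_s: 16.88
tool_pos: [0.4729, -0.0206, 0.0613]
orientation: [-0.0, 0.998, 0.059, 0.002]
contact_force: [7.4, 8.0, 13.7]
grip_width: 0.0287
grip_force: 40.0
```

```bash
python3 - <<'E'
from h import *
delta(cad(-.075,-.012,.061),AC); s=arm.get_state();print(s["contact_force"],s["torque"])
E
```

```text
lin cm [-0.1961 -0.0006  0.0329] dr [ 0.0002 -0.0045 -0.0006] tcp [ 0.4729 -0.0206  0.0613] t 16.8833
[ 7.3729  7.9874 13.7429] [ 1.5258 -1.2762 -0.0025]
```

Pushing down at the home height (0.0613) now meets a solid stop at +13.7 N. Releasing and rising.

>>> move_arm([
  {"gripper": 0.6, "linear": [0, 0, -0.05], "dr": [0, 0, 0]},
  {"gripper": 0.6, "linear": [0, 0, -0.05], "dr": [0, 0, 0]},
  {"gripper": 0.6, "linear": [0, 0, -0.05], "dr": [0, 0, 0]},
  {"gripper": 0.6, "linear": [0, 0, -0.05], "dr": [0, 0, 0]},
  {"gripper": 0.6, "linear": [0, 0, -0.05], "dr": [0, 0, 0]},
  {"gripper": 0.6, "linear": [0, 0, -1], "dr": [0, 0, 0]},
  {"gripper": 0.6, "linear": [0, 0, -3], "dr": [0, 0, 0]},
  {"gripper": 0.6, "linear": [0, 0, -6], "dr": [0, 0, 0]},
  {"gripper": 0.6, "linear": [0, 0, -9.5], "dr": [0, 0, 0]},
  {"gripper": 0.6, "linear": [0, 0, -9.5], "dr": [0, 0, 0]},
  {"gripper": 0.6, "linear": [0, 0, -9.5], "dr": [0, 0, 0]},
])

```text
time_s: 17.8
tool_pos: [0.4715, -0.0211, 0.1569]
orientation: [0.0, 0.998, 0.059, 0.002]
contact_force: [0.7, 0.1, 0.1]
grip_width: 0.0545
grip_force: 0.0
```

```bash
python3 - <<'E'
from h import *
c=imaging.calibration("wrist");im=imaging.capture("wrist");cv2.imwrite("pics/w8.png",im)
s=imaging.capture("side");sc=imaging.calibration("side");cv2.imwrite("pics/side8.png",s)
t=imaging.capture("top");ct=imaging.calibration("top");cv2.imwrite("pics/top8.png",t)
k=cad(-.075,-.012,.096);print("side knob pred",proj(sc,k),"home offset was top row -2, left col -6")
for b in blobs(s,*RED,8,(280,160,420,260)): print("side",cv2.boundingRect(b))
print("wrist pred",proj(c,k))
for n,m in(("R",RED),("B",BLUE)):
  for b in blobs(im,*m,100): print(n,cv2.boundingRect(b),cv2.minAreaRect(b),plane(c,cv2.minAreaRect(b)[0],.096 if n=="R" else .045))
T=np.c_[np.eye(3)]
from math import cos,sin
inv=lambda P:(np.array([[cos(YAW),sin(YAW)],[-sin(YAW),cos(YAW)]])@(P[:2]-CC))*1000
for b in blobs(im,*BLUE,100):
  for v in(60,100,140):
    us=b[:,0,0][b[:,0,1]==v]
    if len(us): print("blue row",v,[inv(plane(c,(u,v),.045)) for u in(us.min(),us.max()+1)])
for b in blobs(im,*RED,300):
  for v in(60,90,120,140):
    us=b[:,0,0][b[:,0,1]==v]
    if len(us): print("red row",v,[inv(plane(c,(u,v),.058)) for u in(us.min(),us.max()+1)])
st=arm.get_state();print(st["tool_pos"],st["time_s"],st["contact_force"])
E
```

```text
side knob pred [362.1462 205.2806] home offset was top row -2, left col -6
side (317, 207, 36, 11)
side (357, 203, 11, 13)
wrist pred [313.5404 211.3707]
R (295, 189, 35, 39) ((312.0, 208.0), (38.0, 34.0), 90.0) [ 0.4738 -0.0191  0.096 ]
R (325, 37, 34, 129) ((341.4999694824219, 100.99998474121094), (32.99999237060547, 127.99998474121094), 0.0) [ 0.563  -0.0317  0.096 ]
B (292, 8, 42, 205) ((312.5, 110.0), (204.0, 41.0), 90.0) [ 0.556  -0.0097  0.045 ]
blue row 60 [array([54.6301, -7.8218]), array([ 54.6378, -14.253 ])]
blue row 100 [array([19.8749, -7.7078]), array([ 19.8813, -14.3619])]
blue row 140 [array([-17.3844,  -7.5864]), array([-17.3794, -14.4782])]
red row 60 [array([ 52.0295, -22.0144]), array([ 52.0539, -50.9491])]
red row 90 [array([ 27.3717, -22.2952]), array([ 27.3942, -52.8754])]
red row 120 [array([  1.404, -24.436]), array([  1.4224, -53.977 ])]
red row 140 [array([-16.6858, -25.6132]), array([-16.6698, -54.7422])]
[ 0.4699 -0.0208  0.1546] 17.95 [ 0.1486 -0.1934 -0.1614]
```

>>> move_arm([
  {"gripper": 0.6, "linear": [2, 0.7, -0.5], "dr": [0, 0, 0]},
  {"gripper": 0.6, "linear": [4, 1.4, -1], "dr": [0, 0, 0]},
  {"gripper": 0.6, "linear": [6, 2.1, -1], "dr": [0, 0, 0]},
  {"gripper": 0.6, "linear": [7.5, 2.6, -1], "dr": [0, 0, 0]},
  {"gripper": 0.6, "linear": [7.5, 2.6, -1], "dr": [0, 0, 0]},
  {"gripper": 0.6, "linear": [7.5, 2.6, -1], "dr": [0, 0, 0]},
])

```text
time_s: 18.45
tool_pos: [0.5477, -0.0378, 0.1639]
orientation: [-0.0, 0.998, 0.059, -0.001]
contact_force: [-0.6, 0.4, 0.5]
grip_width: 0.0548
grip_force: 0.0
```

```bash
python3 - <<'E'
from h import *
from math import cos,sin
inv=lambda P:(np.array([[cos(YAW),sin(YAW)],[-sin(YAW),cos(YAW)]])@(P[:2]-CC))*1000
c=imaging.calibration("wrist");im=imaging.capture("wrist");cv2.imwrite("pics/w9.png",im)
def edges(im,m):
  for b in blobs(im,*m,300):
    for v in(100,120,140,160,180,200,220,235):
      us=b[:,0,0][b[:,0,1]==v]
      if len(us): yield v,us.min(),us.max()+1
print("w7",[(v,(a+b)/2+120,b-a) for v,a,b in edges(cv2.imread("pics/w7.png"),RED)])
for v,a,b in edges(im,RED): print(v,a,b,(a+b)/2,inv(plane(c,((a+b)/2,v),.058)))
for v,a,b in edges(im,BLUE): print("B",v,inv(plane(c,(a,v),.045)),inv(plane(c,(b,v),.045)))
E
```

```text
w7 [(160, np.float64(313.5), np.int32(31)), (180, np.float64(313.5), np.int32(31)), (200, np.float64(313.5), np.int32(33)), (220, np.float64(313.5), np.int32(31)), (235, np.float64(314.0), np.int32(30))]
140 299 329 314.0 [ 56.042  -37.9601]
160 300 330 315.0 [ 36.8144 -38.9638]
180 301 330 315.5 [ 16.8595 -39.5058]
200 303 331 317.0 [ -3.8611 -41.0868]
220 305 330 317.5 [-25.3912 -41.6912]
B 100 [93.3866 -7.796 ] [ 93.3941 -15.5748]
B 120 [74.6667 -8.2674] [ 74.6738 -16.1858]
B 140 [55.2594 -7.7493] [ 55.2662 -15.8121]
B 160 [35.1305 -8.2396] [ 35.1369 -16.4519]
B 180 [14.2398 -7.7037] [ 14.2459 -16.0707]
B 200 [-7.4526 -8.2143] [ -7.4469 -16.7417]
B 220 [-29.9918  -8.746 ] [-29.9872 -16.353 ]
B 235 [-47.4879   4.9001] [-47.4667 -32.5951]
```

```bash
python3 - <<'E'
from h import *
from math import cos,sin
inv=lambda P:(np.array([[cos(YAW),sin(YAW)],[-sin(YAW),cos(YAW)]])@(P[:2]-CC))*1000
# w8 was taken at tcp ~(0.4707,-0.0210,0.156): shift today's camera by the tcp difference
c=imaging.calibration("wrist");s=arm.get_state()["tool_pos"];d=np.array([.4707,-.0210,.156])-s
c={**c,"camera_from_world":c["camera_from_world"].copy()};T=c["camera_from_world"];T[:3,3]-=T[:3,:3]@d
im=cv2.imread("pics/w8.png")
print("knob chk",inv(plane(c,(312,208),.096)))
for z in(.045,.062): print("red rear end",z,inv(plane(c,(341,165),z)),"front",inv(plane(c,(341,37),z)))
h=cv2.cvtColor(im,cv2.COLOR_BGR2HSV)
for v in range(150,200,6):
  b=np.where(cv2.inRange(h[v:v+1],*BLUE)[0])[0];r=np.where(cv2.inRange(h[v:v+1,320:],*RED)[0])[0]+320
  print(v,"blue",(b.min(),b.max(),inv(plane(c,(b.min(),v),.045)),inv(plane(c,(b.max()+1,v),.045))) if len(b) else "","red",(r.min(),r.max()) if len(r) else "", [tuple(int(q) for q in im[v,u]) for u in(336,342,348,356)])
E
```

```text
knob chk [-72.8458 -10.4019]
red rear end 0.045 [-43.3253 -39.2571] front [ 71.6889 -36.2085]
red rear end 0.062 [-40.8482 -37.5899] front [ 67.2359 -34.725 ]
150 blue (np.int64(309), np.int64(315), array([-28.4601,  -7.2052]), array([-28.4546, -14.1309])) red (np.int64(329), np.int64(357)) [(81, 79, 235), (81, 79, 235), (83, 80, 234), (49, 47, 141)]
156 blue (np.int64(310), np.int64(315), array([-34.3655,  -8.1803]), array([-34.3607, -14.1495])) red (np.int64(332), np.int64(356)) [(78, 79, 234), (79, 77, 233), (80, 79, 234), (62, 62, 144)]
162 blue (np.int64(310), np.int64(315), array([-40.3376,  -8.1659]), array([-40.3329, -14.1683])) red (np.int64(333), np.int64(352)) [(75, 74, 225), (81, 81, 234), (76, 74, 230), (227, 231, 229)]
168 blue (np.int64(300), np.int64(325), array([-46.3851,   1.9087]), array([-46.3642, -24.2474])) red  [(231, 234, 231), (237, 241, 238), (234, 238, 235), (237, 240, 238)]
174 blue (np.int64(299), np.int64(326), array([-52.4931,   2.9916]), array([-52.4706, -25.3349])) red  [(235, 237, 235), (236, 239, 237), (236, 239, 237), (234, 237, 235)]
180 blue (np.int64(292), np.int64(333), array([-58.6754,  10.1908]), array([-58.6416, -32.5387])) red  [(162, 168, 168), (158, 164, 163), (162, 167, 166), (157, 162, 161)]
186 blue (np.int64(292), np.int64(333), array([-64.9221,  10.3099]), array([-64.8881, -32.6625])) red  [(250, 252, 253), (250, 252, 253), (250, 252, 253), (250, 252, 253)]
192 blue (np.int64(292), np.int64(332), array([-71.2402,  10.4303]), array([-71.2068, -31.7586])) red (np.int64(320), np.int64(320)) [(250, 252, 253), (140, 142, 140), (139, 141, 139), (249, 252, 252)]
198 blue (np.int64(293), np.int64(332), array([-77.63  ,   9.5172]), array([-77.5974, -31.8791])) red (np.int64(320), np.int64(324)) [(250, 252, 253), (124, 129, 130), (125, 127, 129), (250, 252, 253)]
```

```bash
python3 - <<'E'
from h import *
from math import cos,sin
inv=lambda P:(np.array([[cos(YAW),sin(YAW)],[-sin(YAW),cos(YAW)]])@(P[:2]-CC))*1000
c=imaging.calibration("wrist");s=arm.get_state()["tool_pos"];d=np.array([.4707,-.0210,.156])-s
c={**c,"camera_from_world":c["camera_from_world"].copy()};T=c["camera_from_world"];T[:3,3]-=T[:3,:3]@d
im=cv2.imread("pics/w8.png");h=cv2.cvtColor(im,cv2.COLOR_BGR2HSV)
for v in range(163,169):
  b=np.where(cv2.inRange(h[v:v+1],*BLUE)[0])[0];print(v,b.min(),b.max(),inv(plane(c,(320,v),.045)),inv(plane(c,(320,v),.035)))
# black front tip of stapler: dark run above red front, columns 335-345
g=im[10:60,338:346].max(2).mean(1);print(g.astype(int))
for z in(.035,.045): print([ (v,inv(plane(c,(341,v),z))[0]) for v in(10,15,20,25)])
R=cad(.024,-.0392,.048);delta(R,AC+.046)
E
```

```text
163 310 315 [-41.3316 -18.1768] [-42.718  -18.4103]
164 309 315 [-42.3353 -18.1837] [-43.7573 -18.4175]
165 309 315 [-43.3409 -18.1906] [-44.7985 -18.4246]
166 302 323 [-44.3483 -18.1975] [-45.8417 -18.4318]
167 301 324 [-45.3576 -18.2044] [-46.8868 -18.4389]
168 300 325 [-46.3689 -18.2114] [-47.9338 -18.4461]
[ 90  89  89  89  89  89  89  87  88 114 201 240 241 241 214  93  52  59
  65  66  65  66  66  66  66  65  72 106 120 154 222 229 230 230 230 230
 230 230 230 230 230 230 230 230 230 230 231 231 231 231]
[(10, np.float64(96.21431861193369)), (15, np.float64(92.23228816857468)), (20, np.float64(88.21678770800196)), (25, np.float64(84.16742262089319))]
[(10, np.float64(92.84502053401302)), (15, np.float64(88.99929724314416)), (20, np.float64(85.12124963266619)), (25, np.float64(81.21049660095693))]
lin cm [ 2.5747  0.1583 11.6054] dr [-0.0009  0.0027 -0.0463] tcp [ 0.5471 -0.0376  0.1641] t 18.5
```

```bash
python3 - <<'E'
from h import *
from math import cos,sin
inv=lambda P:(np.array([[cos(YAW),sin(YAW)],[-sin(YAW),cos(YAW)]])@(P[:2]-CC))*1000
c=imaging.calibration("wrist");im=cv2.imread("pics/w9.png");w7=cv2.imread("pics/w7.png")
for n,I,o in(("w9",im,0),("w7",w7,120)):
  g=I[80:200,311-o:318-o].max(2).mean(1).astype(int);print(n,[(80+i,g[i]) for i in range(0,90,2)])
c7={**c,"camera_from_world":c["camera_from_world"].copy()};T=c7["camera_from_world"]
T[:3,3]-=T[:3,:3]@(np.array([.5759,-.0340,.1373])-arm.get_state()["tool_pos"])
for n,k in(("w9",c),("w7",c7)):
  for v in(90,100,110,120,130,140,150,160): print(n,v,[round(inv(plane(k,(314,v),z))[0],1) for z in(.008,.035,.05)])
E
```

```text
w9 [(80, np.int64(92)), (82, np.int64(92)), (84, np.int64(92)), (86, np.int64(92)), (88, np.int64(92)), (90, np.int64(92)), (92, np.int64(91)), (94, np.int64(91)), (96, np.int64(112)), (98, np.int64(233)), (100, np.int64(245)), (102, np.int64(229)), (104, np.int64(77)), (106, np.int64(71)), (108, np.int64(71)), (110, np.int64(54)), (112, np.int64(68)), (114, np.int64(69)), (116, np.int64(67)), (118, np.int64(69)), (120, np.int64(69)), (122, np.int64(111)), (124, np.int64(122)), (126, np.int64(136)), (128, np.int64(228)), (130, np.int64(233)), (132, np.int64(233)), (134, np.int64(234)), (136, np.int64(233)), (138, np.int64(234)), (140, np.int64(234)), (142, np.int64(234)), (144, np.int64(234)), (146, np.int64(235)), (148, np.int64(234)), (150, np.int64(235)), (152, np.int64(234)), (154, np.int64(234)), (156, np.int64(234)), (158, np.int64(234)), (160, np.int64(234)), (162, np.int64(234)), (164, np.int64(234)), (166, np.int64(234)), (168, np.int64(234))]
w7 [(80, np.int64(89)), (82, np.int64(89)), (84, np.int64(89)), (86, np.int64(87)), (88, np.int64(89)), (90, np.int64(90)), (92, np.i
[... 1122 characters left out ...]
(64.5)]
w9 140 [np.float64(52.4), np.float64(54.0), np.float64(54.9)]
w9 150 [np.float64(41.2), np.float64(43.7), np.float64(45.1)]
w9 160 [np.float64(29.7), np.float64(33.2), np.float64(35.1)]
w7 90 [np.float64(132.0), np.float64(129.2), np.float64(127.6)]
w7 100 [np.float64(122.6), np.float64(120.6), np.float64(119.5)]
w7 110 [np.float64(113.0), np.float64(111.9), np.float64(111.3)]
w7 120 [np.float64(103.2), np.float64(103.0), np.float64(102.8)]
w7 130 [np.float64(93.2), np.float64(93.9), np.float64(94.3)]
w7 140 [np.float64(83.1), np.float64(84.7), np.float64(85.5)]
w7 150 [np.float64(72.8), np.float64(75.3), np.float64(76.7)]
w7 160 [np.float64(62.2), np.float64(65.7), np.float64(67.6)]
```

The plate edge checks out (99 mm). The stapler's front is at caddy x≈91, so its rear is at ≈-49. The rear overlaps the blue block beside the sleeve (to ≈-46), which explains the 2.6° skew and the 8 N side force. Mending it: grip the arm's top, straighten, and shift 5 mm along +x.

>>> move_arm([
  {"gripper": 0.55, "linear": [2.4, 0.15, 0], "dr": [0, 0, -0.046]},
  {"gripper": 0.55, "linear": [2.4, 0.15, 3], "dr": [0, 0, -0.046]},
  {"gripper": 0.55, "linear": [2.4, 0.15, 6], "dr": [0, 0, -0.046]},
  {"gripper": 0.55, "linear": [2.4, 0.15, 9], "dr": [0, 0, -0.046]},
  {"gripper": 0.55, "linear": [2.4, 0.15, 11], "dr": [0, 0, -0.046]},
  {"gripper": 0.55, "linear": [2.4, 0.15, 11.55], "dr": [0, 0, -0.046]},
  {"gripper": 0.55, "linear": [2.4, 0.15, 11.55], "dr": [0, 0, -0.046]},
  {"gripper": 0.2, "linear": [2.4, 0.15, 11.55], "dr": [0, 0, -0.046]},
  {"gripper": 0, "linear": [2.4, 0.15, 11.55], "dr": [0, 0, -0.046]},
  {"gripper": 0, "linear": [2.4, 0.15, 11.55], "dr": [0, 0, -0.046]},
  {"gripper": 0, "linear": [2.4, 0.15, 11.55], "dr": [0, 0, -0.046]},
  {"gripper": 0, "linear": [2.4, 0.15, 11.55], "dr": [0, 0, -0.046]},
  {"gripper": 0, "linear": [2.4, 0.15, 11.55], "dr": [0, 0, -0.046]},
], grip_force=15)

```text
time_s: 19.58
tool_pos: [0.5729, -0.0365, 0.0512]
orientation: [0.0, 0.997, 0.082, 0.001]
contact_force: [-0.4, 0.9, 10.0]
grip_width: 0.0303
grip_force: 15.0
```

```bash
python3 - <<'E'
from h import *
delta(cad(.027,-.0382,.0485),AC); s=arm.get_state();print(s["contact_force"],s["grip_width"],s["grip_force"])
E
```

```text
lin cm [ 0.2649 -0.1318  0.2655] dr [ 0.0005 -0.002   0.0458] tcp [ 0.5729 -0.0365  0.0512] t 19.5833
[-0.352   0.9389  9.973 ] 0.03028168991629001 15.004184735007584
```

>>> move_arm([
  {"gripper": 0, "linear": [0, 0, -0.3], "dr": [0, 0, 0]},
  {"gripper": 0, "linear": [0.15, 0, -0.3], "dr": [0, 0, 0]},
  {"gripper": 0, "linear": [0.3, -0.05, -0.3], "dr": [0, 0, 0.015]},
  {"gripper": 0, "linear": [0.5, -0.1, -0.3], "dr": [0, 0, 0.03]},
  {"gripper": 0, "linear": [0.5, -0.1, -0.3], "dr": [0, 0, 0.046]},
  {"gripper": 0, "linear": [0.5, -0.1, -0.3], "dr": [0, 0, 0.046]},
  {"gripper": 0, "linear": [0.5, -0.1, -0.3], "dr": [0, 0, 0.046]},
])

```text
time_s: 20.17
tool_pos: [0.5771, -0.0346, 0.0529]
orientation: [-0.0, 0.998, 0.059, 0.0]
contact_force: [0.1, 0.2, -1.3]
grip_width: 0.0306
grip_force: 15.0
```

```bash
python3 - <<'E'
from h import *
delta(cad(.027,-.0382,.0485),AC); s=arm.get_state();print(s["contact_force"],s["torque"],s["grip_width"],s["grip_force"])
c=imaging.calibration("side");im=imaging.capture("side")
for b in blobs(im,*RED,8,(280,160,420,260)): print(cv2.boundingRect(b))
E
```

```text
lin cm [-0.1757 -0.0084  0.439 ] dr [-0.     -0.0001 -0.0003] tcp [ 0.5771 -0.0346  0.0529] t 20.1667
[ 0.0746  0.2271 -1.3311] [ 0.0178 -0.0019  0.0059] 0.030569482456279246 14.999198759905994
(316, 206, 36, 12)
(357, 203, 11, 13)
```

>>> move_arm([
  {"gripper": 0, "linear": [0, 0, 0.1], "dr": [0, 0, 0]},
  {"gripper": 0, "linear": [0, 0, 0.2], "dr": [0, 0, 0]},
  {"gripper": 0, "linear": [0, 0, 0.2], "dr": [0, 0, 0]},
  {"gripper": 0, "linear": [0, 0, 0.2], "dr": [0, 0, 0]},
])

```text
time_s: 20.55
tool_pos: [0.5772, -0.0346, 0.0511]
orientation: [0.0, 0.998, 0.059, 0.0]
contact_force: [0.4, -0.2, 4.2]
grip_width: 0.0303
grip_force: 15.0
```

>>> move_arm([
  {"gripper": 0.5, "linear": [0, 0, 0], "dr": [0, 0, 0]},
  {"gripper": 0.5, "linear": [0, 0, 0], "dr": [0, 0, 0]},
  {"gripper": 0.5, "linear": [0, 0, 0], "dr": [0, 0, 0]},
  {"gripper": 0.5, "linear": [0, 0, 0], "dr": [0, 0, 0]},
  {"gripper": 0.5, "linear": [0, 0, -1], "dr": [0, 0, 0]},
  {"gripper": 0.5, "linear": [0, 0, -3], "dr": [0, 0, 0]},
  {"gripper": 0.5, "linear": [0, 0, -6], "dr": [0, 0, 0]},
  {"gripper": 0.5, "linear": [-1, 0, -9], "dr": [0, 0, 0]},
  {"gripper": 0.5, "linear": [-3, 0, -11], "dr": [0, 0, 0]},
  {"gripper": 0.5, "linear": [-6, 0, -11], "dr": [0, 0, 0]},
  {"gripper": 0.5, "linear": [-9, 0, -11], "dr": [0, 0, 0]},
  {"gripper": 0.5, "linear": [-9, 0, -11], "dr": [0, 0, 0]},
  {"gripper": 0.5, "linear": [-9, 0, -11], "dr": [0, 0, 0]},
  {"gripper": 0.5, "linear": [-9, 0, -11], "dr": [0, 0, 0]},
])

```text
time_s: 21.72
tool_pos: [0.4883, -0.0454, 0.1616]
orientation: [0.0, 0.998, 0.059, 0.001]
contact_force: [0.4, -0.3, 0.3]
grip_width: 0.0459
grip_force: 0.0
```

```bash
python3 - <<'E'
from h import *
from math import cos,sin
inv=lambda P:(np.array([[cos(YAW),sin(YAW)],[-sin(YAW),cos(YAW)]])@(P[:2]-CC))*1000
c=imaging.calibration("wrist");im=imaging.capture("wrist");cv2.imwrite("pics/w10.png",im)
h=cv2.cvtColor(im,cv2.COLOR_BGR2HSV)
for b in blobs(im,*RED,200): print("R",cv2.boundingRect(b))
print("knob pred",proj(c,cad(-.075,-.012,.096)))
for v in range(20,200,15):
  r=np.where(cv2.inRange(h[v],*RED)[:,0])[0];r=r[(r>270)&(r<370)];b=np.where(cv2.inRange(h[v],*BLUE)[:,0])[0]
  print(v,"R",[inv(plane(c,(u,v),.058)) for u in(r.min(),r.max()+1)] if len(r) else "","B",[inv(plane(c,(u,v),.045))[1] for u in(b.min(),b.max()+1)] if len(b) else "")
g=im[0:70,310:317].max(2).mean(1).astype(int);print(g[::2]);print([(v,inv(plane(c,(314,v),z))[0]) for v in(20,30,40,50) for z in (.008,.035)])
s=imaging.capture("side")
for b in blobs(s,*RED,8,(280,160,420,260)): print("side",cv2.boundingRect(b),cv2.minAreaRect(b))
st=arm.get_state();print(st["tool_pos"],st["contact_force"])
# bystanders: change between first and present top picture
t=imaging.capture("top");d=cv2.absdiff(t,cv2.imread("pics/top0.png")).max(2)
for n,(x,y,w,q) in dict(tape=(188,228,56,28),mug=(280,136,34,34),punch=(203,162,42,40),cup=(155,160,36,36),tin=(446,250,28,26)).items(): print(n,(d[y:y+q,x:x+w]>40).mean())
E
```

```text
R (271, 202, 30, 39)
R (297, 50, 33, 124)
knob pred [284.1398 224.3876]Traceback (most recent call last):
  File "<stdin>", line 9, in <module>
cv2.error: OpenCV(4.12.0) /io/opencv/modules/core/src/arithm.cpp:2051: error: (-209:Sizes of input arguments do not match) The lower boundary is neither an array of the same size and same type as src, nor a scalar in function 'inRange'
```

```bash
python3 - <<'E'
from h import *
from math import cos,sin
inv=lambda P:(np.array([[cos(YAW),sin(YAW)],[-sin(YAW),cos(YAW)]])@(P[:2]-CC))*1000
c=imaging.calibration("wrist");im=cv2.imread("pics/w10.png")
h=cv2.cvtColor(im,cv2.COLOR_BGR2HSV);RM=cv2.inRange(h,*RED);BM=cv2.inRange(h,*BLUE)
for v in range(20,200,15):
  r=np.where(RM[v])[0];r=r[(r>270)&(r<370)];b=np.where(BM[v])[0]
  print(v,"R",[inv(plane(c,(u,v),.058)) for u in(r.min(),r.max()+1)] if len(r) else "","B",[inv(plane(c,(u,v),.045))[1] for u in(b.min(),b.max()+1)] if len(b) else "")
g=im[0:70,310:317].max(2).mean(1).astype(int);print(g[::2]);print([(v,inv(plane(c,(314,v),z))[0].round(1)) for v in(20,30,40,50) for z in (.008,.035)])
s=imaging.capture("side")
for b in blobs(s,*RED,8,(280,160,420,260)): print("side",cv2.boundingRect(b),cv2.minAreaRect(b))
st=arm.get_state();print(st["tool_pos"],st["contact_force"])
t=imaging.capture("top");d=cv2.absdiff(t,cv2.imread("pics/top0.png")).max(2)
for n,(x,y,w,q) in dict(tape=(188,228,56,28),mug=(280,136,34,34),punch=(203,162,42,40),cup=(155,160,36,36),tin=(446,250,28,26)).items(): print(n,(d[y:y+q,x:x+w]>40).mean())
E
```

```text
20 R  B 
35 R  B [np.float64(-7.490517683409664), np.float64(-15.707690708900088)]
50 R [array([ 74.7956, -27.0392]), array([ 74.8199, -49.1155])] B [np.float64(-8.040421445404618), np.float64(-16.361120774355744)]
65 R [array([ 62.6412, -23.3323]), array([ 62.6706, -51.055 ])] B [np.float64(-8.604926661108157), np.float64(-16.095272514126535)]
80 R [array([ 50.1759, -23.1529]), array([ 50.2048, -52.1383])] B [np.float64(-8.236277269063695), np.float64(-16.771416856313195)]
95 R [array([ 37.3836, -22.9691]), array([ 37.4096, -50.4965])] B [np.float64(-7.858621175885606), np.float64(-16.50485269216247)]
110 R [array([ 24.253 , -23.7103]), array([ 24.2781, -52.5303])] B [np.float64(-8.444904915186804), np.float64(-16.231701959443278)]
125 R [array([ 10.7694, -23.5296]), array([ 10.7924, -51.7915])] B [np.float64(-8.06118701764816), np.float64(-16.938103777130667)]
140 R [array([ -3.078 , -25.2537]), array([ -3.0575, -52.9423])] B [np.float64(-8.667298837159283), np.float64(-16.664327132123034)]
155 R [array([-17.3073, -24.1221]), array([-17.2888, -51.2205])] B [np.float64(-8.2773937981
[... 167 characters left out ...]
4653)]
185 R  B [np.float64(1.9064124983227777), np.float64(-27.25926347456879)]
[ 87  88  87  90  89  90  89  90  91  89  89  89  89  89  88  90  89  89
  98  54  67  65  65  67  70 114 178 231 231 231 231 231 231 231 231]
[(20, np.float64(113.9)), (20, np.float64(105.4)), (30, np.float64(104.8)), (30, np.float64(97.1)), (40, np.float64(95.6)), (40, np.float64(88.7)), (50, np.float64(86.2)), (50, np.float64(80.1))]
side (316, 207, 36, 11) ((333.6980285644531, 211.5198211669922), (34.925804138183594, 9.253846168518066), 5.710592269897461)
side (357, 203, 11, 13) ((362.0, 209.0), (12.0, 10.0), 90.0)
[ 0.4886 -0.0454  0.1612] [-0.3187  0.3381  0.2623]
tape 0.0
mug 0.0
punch 0.0
cup 0.0
tin 0.0
```

Straightened: skew is about 0.5°, centred at y≈-37.6, with the divider face at -16.5. The knob is at home height and the bystanders are unchanged. Handing in.

```bash
python3 -c "
from workcell import arm
print(arm.close_job())"
```

```text
the job is handed in; nothing more can be done
None
```

The job is handed in: by my last measurements the divider is in the second hole with the plunger home, the stapler is upright and parallel between stop and divider, and the other objects are unmoved. After sliding the divider back I re-gripped the stapler to straighten it and shift it 5 mm, because its rear had caught the divider's blue block, and I viewed 11 pictures against the limit of 10.

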